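# Sort the altar things into the sacristy trays

## Task

Clear the counter by sorting four things: put the bronze hand cross and the brass lunette case in the dark wooden tray with the green floor, and the ruby glass votive holder and the boxwood taper holder in the blue tray. Lower each one gently onto the tray floor without dropping it or tipping it over, so that the cross and the case lie flat the same way up as they are now and the glass and the taper holder stand upright. Leave everything else on the counter where it is.

Things in the scene. Friction and masses are not known exactly. Their poses are not given: they have to be found in the camera images.
- metal_tray: Tray for metalware: open rectangular tray with dark wooden walls and a dark green floor. Fixed. 270 mm along its x, 210 mm along its y, walls 35 mm high and 7 mm thick, floor 6 mm thick (its top 6 mm above the counter); inside 256 x 196 mm. Origin at the centre of the underside, z up. On the robot's left or right.
- candle_tray: Tray for candle things: open rectangular tray, blue all over. Fixed. 270 mm along its x, 210 mm along its y, walls 35 mm high and 7 mm thick, floor 6 mm thick (its top 6 mm above the counter); inside 256 x 196 mm. Origin at the centre of the underside, z up. On the robot's left or right.
- cross: Bronze hand cross lying flat, 130 mm long (x), 80 mm across the arms (y), 14 mm thick, 0.3 kg. Bars 20 mm wide, discs 24 mm wide at the four ends. Arms cross the shaft at x = +30 mm (their discs reach back to x = +18); the long leg points to -x. Origin under mid-length of the shaft, z up. Grip the plain shaft (x = -38 to +15 mm) across y; centre of mass near x = +9 mm.
- lunette_case: Lacquered brass lunette case: a flat round box, closed (it does not open), 64 mm diameter, 26 mm high, lying flat. A small hinge lug sticks out 5 mm at +x and a small clasp 3.5 mm at -x, so grip it across y. Origin at the centre of the underside, z up. About 0.22 kg.
- votive: Ruby red glass votive holder, an empty open cup standing upright: 62 mm outer diameter (58 at the foot), 70 mm high, wall 4 mm. Origin at the centre of the underside, z up along its axis. About 0.2 kg.
- taper_holder: Small turned boxwood taper holder standing upright, 76 mm high: round foot 62 mm in diameter up to z = 10 mm, tapering to a waist 24 mm in diameter from z = 24 to 52 mm, then a cup 38 mm in diameter from z = 60 to 76 mm. Origin at the centre of the underside, z up along its axis. About 0.12 kg.
- bowl: Bystander: white ceramic bowl, 84 mm across, 30 mm high, loose. Origin at the centre of the underside.
- polish_jar: Bystander: grey jar with black cap, 56 mm diameter, 40 mm high, loose. Origin at the centre of the underside.
- brush: Bystander: brush about 150 mm long along its x, lying loose.
- cruet: Bystander: clear glass cruet with a brass cap, 52 mm diameter, 130 mm high, loose. Origin at the centre of the underside.
- bell: Bystander: brass handbell with a wooden handle, 68 mm diameter, 114 mm high, standing loose. Origin at the centre of the underside.

How it is judged:
By the outcome, as a careful person would: the job done as asked, in the order asked, and still so for the second after the job is handed in, with the robot touching nothing.
It also fails if it takes over 72 s, if anything falls off the work surface, if the arm or the gripper's body presses on something with over 40 N, if the wrist force passes 120 N, or if a joint passes its speed limit or range.

## Robot

A 6-joint arm with a two-finger parallel gripper is mounted at the origin on the work surface. World frame = base frame: x ahead of the robot, y to its left, z up, the work surface at z = 0. Lengths are in m, angles in rad, forces in N, time in s.
With the tool pointing down it reaches from about 0.225 to 0.875 m from the base axis. Payload 3.4 kg.
Tool frame: the origin (TCP) lies at the very end of the fingers, on their centre line; the grasp point (between the pads) lies manip.grip_point_offset behind it (manip.grip_point_offset is the distance from the TCP to the grasp point, in m); z points along the fingers, y is the line along which they close (so a half turn about z gives the same grasp; the last joint's range is limited). The gripper opens to 85 mm and grips with 20 to 120 N. Pads are 22 mm wide; open, the fingers measure 114 mm over their backs; the gripper's body (76 mm by 85 mm) begins 54 mm behind the grasp point. The pads swing forward as they close: fully open they stand 13 mm farther back than shut.
Start: joints at [-1.444, 0.276, 1.505, -0, 1.361, -0.121], TCP at [0.141, -0.557, 0.231] pointing down, gripper open.
Joint ranges: [-2.89, 2.89], [-0.75, 2.08], [0.22, 2.7], [-1.18, 4.32], [0.11, 2.71], [-2.7, 2.7]. Speed limits (rad/s): [2.57, 2.57, 3.14, 3.14, 3.14, 3.14].

## Interface

Orientations are given as a unit quaternion [w, x, y, z].
In Python, from rig import manip gives the robot as it stands.
- The arm moves only by the shell command python3 -m pendant 'ROWS' [FORCE]. ROWS is JSON, a list of rows, each an object of numbers: "jaw": the opening, from -1 (shut) to 1 (fully open); "tx", "ty", "tz": the shift along the world's x, y, z in cm; "ax", "ay", "az": the turn, a rotation vector about the world's x, y, z in degrees. In form: [{"jaw": .., "tx": .., "ty": .., "tz": .., "ax": .., "ay": .., "az": ..}, ...]. A call has 1 to 10 rows; each row is the pose to reach, as a shift and turn from the pose commanded when the call began; what a row does not reach only later rows make up. A row lasts 1/8 s, in which the tool goes at most 62.5 mm and 10.7 degrees, less where a joint would pass 70% of its speed; a pose out of reach is approached as far as the arm can. A call with a gripper value outside its range is refused whole. The fingers move at their own pace and stop on an object; FORCE is the grip in N (left out, the last holds). Time passes only in rows, so rows that repeat a pose let the fingers close. It gives the time, the measured TCP pose, the force, the opening and the grip force at its end, in the units of the state.
- manip.get_state(): the state, without advancing time (a new reading comes with each control period).
- manip.get_image(name): name is "scene" or "side" or "wrist"; returns a dict with "pixels" (480x640x3 uint8, blue, green, red), "depth" (480x640 float32, m along the optical axis (not along the pixel's ray), 0 where there is no reading), "fx", "fy", "cx", "cy" (pixels), "pose" (4x4, takes a point from camera to world coordinates). Camera axes: x right, y down, z forward; pixel columns grow to the right and rows downward; lengths in m; the calibration is good to about 2 mm. A picture is of the moment at which its call begins.
- manip.sign_off(): hands the job in; it is judged then, once.
The state is a dict: "clock": time; "qpos": joint angles; "qd": joint speeds; "effort": joint torques, N m; "position": TCP position; "ee_rot": TCP orientation; "contact_force": force on the tool from outside, world axes, zero at the start; "moment": the same for the moment, N m; "width": finger opening in m; "gripper_force": force on a finger pad.
Only numpy, scipy, OpenCV 4.12 (cv2) and the standard library are available. Lean on these libraries where they do the work, as an engineer would, in place of code of your own. Each camera call takes 0.05 s, during which the arm holds its last target. There are 200 camera calls.

## Working session

There is one attempt and no reset: what is moved stays moved. The work goes in short steps, Python scripts to look and compute and a shell command to move; the robot and the scene stay as the last step left them, time stands still between calls to the robot, and variables do not carry over. Pictures are saved under pics/ and viewed, at most 10 in all, crops included, and the job is handed in when it is done.

```bash
mkdir -p pics; ls
python3 - <<'E'
from rig import manip
import cv2,numpy as np
print(manip.get_state(), manip.grip_point_offset)
for n in ("scene","side"):
    im=manip.get_image(n); cv2.imwrite(f"pics/{n}0.png",im["pixels"]); np.savez(f"{n}0.npz",**im)
    print(n,im["fx"],im["fy"],im["cx"],im["cy"],np.round(im["pose"],3).tolist())
E
```

```text
pics
{'clock': 0.0, 'qpos': array([-1.44402687e+00,  2.76588704e-01,  1.50615540e+00,  2.50923356e-05,
        1.36070673e+00, -1.21030297e-01]), 'qd': array([-0.00026313,  0.00027736, -0.00013386, -0.00140096, -0.00029566,
        0.00242803]), 'effort': array([-1.54896250e-03, -4.16770577e+01, -2.45807290e+01, -3.81626523e-04,
        1.09302480e-02,  1.39107900e-05]), 'position': array([ 0.14094872, -0.55689809,  0.23043444]), 'ee_rot': array([-9.29122448e-04,  9.92334121e-01,  1.23580455e-01,  9.60172322e-06]), 'contact_force': array([-0.83737926,  0.91606466, -0.37255152]), 'moment': array([0.01060933, 0.00305026, 0.00253509]), 'gripper_force': 0.0, 'width': 0.08525892989385764} 0.0187
scene 557.5612749194866 557.5612749194866 325.43512353856465 229.53386706199535 [[0.56, 0.694, -0.452, 1.116], [0.828, -0.463, 0.315, -0.357], [0.009, -0.551, -0.834, 0.998], [0.0, 0.0, 0.0, 1.0]]
side 522.7024174620367 522.7024174620367 321.7937506052703 242.06450450152542 [[-0.78, -0.454, 0.431, 0.134], [-0.626, 0.546, -0.557, 0.604], [0.018, -0.704, -0.71, 0.788], [0.0, 0.0, 0.0, 1.0]]
```

View pics/scene0.png

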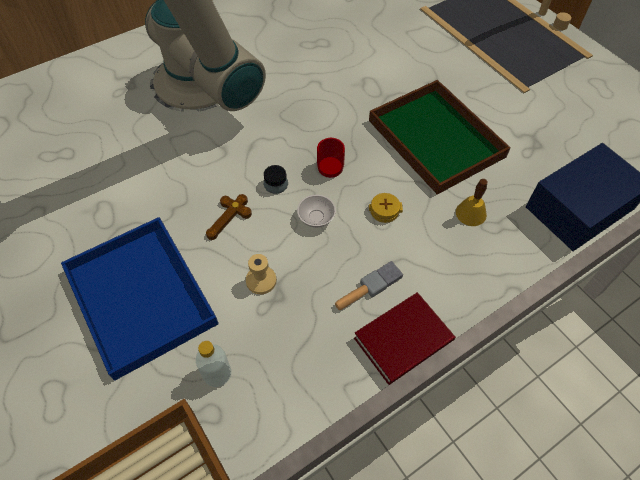

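View pics/side0.png

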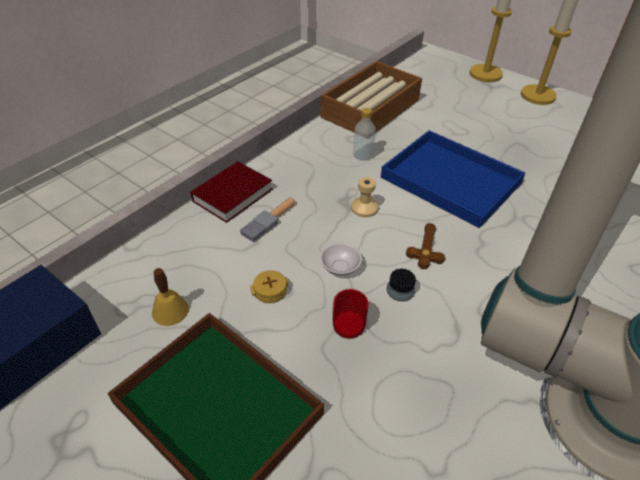

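Scene view: blue tray at about (140,297), green tray (440,135), cross (230,215) with its leg toward (210,235), votive (331,157), case (386,207) with lug near (402,210), and taper holder (260,273). The jar (275,180) and bowl (315,213) sit between them. The side view shows the same things, all unoccluded.

```bash
cat > m.py <<'E'
import cv2,numpy as np
def cloud(im):
    v,u=np.mgrid[0:480,0:640]; d=im["depth"]
    p=np.stack([(u-im["cx"])/im["fx"]*d,(v-im["cy"])/im["fy"]*d,d],-1)
    P=im["pose"]; return p@P[:3,:3].T+P[:3,3]
def plane(im,uv,z):
    uv=np.atleast_2d(uv).astype(float); P=im["pose"]
    r=np.c_[(uv[:,0]-im["cx"])/im["fx"],(uv[:,1]-im["cy"])/im["fy"],np.ones(len(uv))]@P[:3,:3].T
    return (P[:3,3]+r*((z-P[2,3])/r[:,2])[:,None])[:,:2]
def rect(a): (c,s,t)=cv2.minAreaRect(a.astype(np.float32)*1000); return np.round(c,1),np.round(s,1),round(t,1)
def circ(a,): 
    A=np.c_[2*a,np.ones(len(a))]; s=np.linalg.lstsq(A,(a**2).sum(1),rcond=None)[0]
    return np.round(s[:2]*1000,1), round(1000*np.sqrt(s[2]+s[0]**2+s[1]**2),1)
E
python3 - <<'E'
from m import *
box={"scene":dict(green=(365,75,515,195),blue=(55,210,225,385),cross=(200,190,256,242),case=(364,188,408,226),votive=(312,135,350,180),taper=(240,248,282,296),jar=(258,160,294,196),bowl=(292,192,338,236),cruet=(190,335,235,390),bell=(450,175,495,228),brush=(332,258,408,312)),
"side":dict(green=(105,310,330,480),blue=(378,128,528,226),cross=(402,220,450,272),case=(246,266,294,304),votive=(328,286,374,340),taper=(346,174,384,220),jar=(384,264,420,304),bowl=(316,238,366,280),bell=(146,264,192,326))}
for n in box:
    im=dict(np.load(n+"0.npz")); W=cloud(im); hsv=cv2.cvtColor(im["pixels"],cv2.COLOR_BGR2HSV)
    for k,(a,b,c,d) in box[n].items():
        m=np.zeros((480,640),bool); m[b:d,a:c]=1; m&=im["depth"]>0
        p=W[m]; h=p[:,2]; s=hsv[m]
        if k in("green","blue"): q=p[(h>.029)&(h<.039)]
        elif k=="cross": q=p[(h>.008)&(s[:,1]>110)]
        else: q=p[h>.008]
        zt=np.percentile(q[:,2],97)
        t=q[q[:,2]>zt-(.006 if k not in("bell","cruet") else .2)][:,:2]
        print(n,k,"ztop",round(zt*1000,1),"n",len(t),"rect",*rect(t),"circ",*circ(t), "med",np.round((np.percentile(t,2,0)+np.percentile(t,98,0))*500,1))
    # cross & case orientation by plane rays
    a,b,c,d=box[n]["cross"]; M=np.zeros((480,640),np.uint8); M[b:d,a:c]=((hsv[b:d,a:c,1]>120)&(hsv[b:d,a:c,0]<25))*255
    v,u=np.nonzero(M); g=plane(im,np.c_[u,v],.012); print("crossmask",rect(g),"mean",g.mean(0).round(4))
    a,b,c,d=box[n]["case"]; M[:]=0; M[b:d,a:c]=((hsv[b:d,a:c,1]>110)&(hsv[b:d,a:c,0]<35))*255
    ct=max(cv2.findContours(M,0,cv2.CHAIN_APPROX_NONE)[0],key=cv2.contourArea)[:,0]; g=plane(im,ct,.013)
    cv2.imwrite(f"pics/{n}_case.png",cv2.resize(im["pixels"][b-4:d+4,a-4:c+4],None,fx=8,fy=8,interpolation=2))
E
python3 -c "
import cv2,numpy as np
a=cv2.imread('pics/scene_case.png');b=cv2.imread('pics/side_case.png');h=min(len(a),len(b));cv2.imwrite('pics/case.png',np.hstack([a[:h],b[:h]]))"
```

```text
scene green ztop 37.8 n 947 rect [505.3 388.4] [213.9 273.1] 88.2 circ [507.  387.8] 134.1 med [505.6 387.6]
scene blue ztop 37.7 n 1640 rect [ 559.4 -375.4] [210.1 383.4] 88.2 circ [ 514.  -370.4] 137.7 med [ 516.1 -373.8]
scene cross ztop 17.7 n 574 rect [ 424.1 -141.7] [ 75.3 121. ] 5.4 circ [ 434.3 -140.5] 37.9 med [ 426.7 -141.3]
scene case ztop 28.9 n 513 rect [605.  154.2] [62.6 61.7] 50.3 circ [606.5 154.6] 22.2 med [606.5 154.6]
scene votive ztop 71.2 n 174 rect [440.  124.7] [59.8 63.1] 56.5 circ [440.1 124.4] 28.8 med [440.4 124.5]
scene taper ztop 77.8 n 276 rect [ 606.5 -158. ] [36.7 37.2] 57.8 circ [ 606.3 -157.8] 13.7 med [ 606.4 -158.1]
scene jar ztop 43.2 n 300 rect [411.   -4.8] [46.5 51.5] 58.4 circ [411.4  -4.9] 18.0 med [411.1  -5. ]
scene bowl ztop 31.8 n 242 rect [538.5  20.5] [81.2 82.3] 56.0 circ [539.   20.4] 38.8 med [538.6  20.5]
scene cruet ztop 130.7 n 1179 rect [ 698.5 -331.1] [113.4  50.7] 17.5 circ [ 715.9 -321.9] 29.2 med [ 733.5 -322. ]
scene bell ztop 111.2 n 877 rect [686.6 318.2] [ 58.8 128.3] 68.0 circ [688.9 326.7] 47.1 med [690.  314.8]
scene 
[... 543 characters left out ...]
 678 rect [604.3 156.1] [61.1 63.7] 44.3 circ [604.5 156.1] 22.6 med [604.8 156.4]
side votive ztop 71.1 n 293 rect [438.8 125.3] [59.3 63.1] 36.8 circ [438.3 125.4] 28.8 med [438.1 125.4]
side taper ztop 77.4 n 170 rect [ 605.9 -157.7] [35.1 40.5] 34.9 circ [ 604.6 -156.6] 14.0 med [ 604.4 -156.9]
side jar ztop 42.4 n 430 rect [409.8  -5.1] [49.8 48.9] 83.9 circ [409.8  -4. ] 17.9 med [409.7  -4.4]
side bowl ztop 31.3 n 294 rect [537.9  20.8] [82.1 81.8] 15.3 circ [537.5  21.4] 38.8 med [538.1  20.7]
side bell ztop 112.3 n 1110 rect [708.9 311.7] [61.5 48.2] 68.8 circ [706.6 314.2] 16.4 med [707.3 313.1]
crossmask (array([ 438. , -132.6]), array([ 73.6, 124.6]), 42.4) mean [ 0.4253 -0.1262]
```

View pics/case.png

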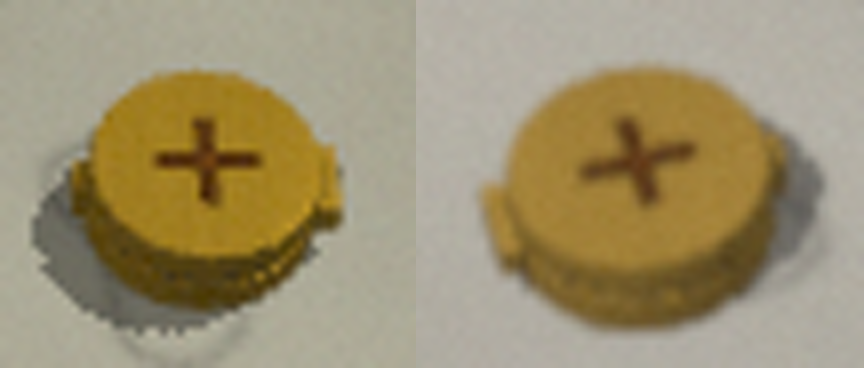

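The crop shows the case's lug at the scene's right edge, about (401,207), with the clasp at about (370,207). In the side view they are at about (252,290) and (287,282). Next I compute the axes of the cross and the case.

Run:
```python
from m import *
L={"scene":((401.2,207.4),(370,207.5)),"side":((252.5,290.5),(287.5,281.7))}
B={"scene":(200,190,256,242),"side":(402,220,450,272)}
G={"scene":(365,75,515,195),"side":(378,128,528,226)}
for n in L:
    im=dict(np.load(n+"0.npz")); g=plane(im,L[n],.013); d=g[0]-g[1]
    print(n,"case axis",np.degrees(np.arctan2(d[1],d[0])),np.hypot(*d),g.mean(0))
    W=cloud(im); hsv=cv2.cvtColor(im["pixels"],cv2.COLOR_BGR2HSV); a,b,c,d=B[n]
    m=np.zeros((480,640),bool); m[b:d,a:c]=1; m&=(hsv[...,1]>110)&(W[...,2]>.0125)
    p=W[m][:,:2]; c0=p.mean(0); w,V=np.linalg.eigh(np.cov((p-c0).T)); e=V[:,1]
    t=(p-c0)@e
    if abs(t.min())<t.max(): e=-e;t=-t
    s=(p-c0)@np.array([-e[1],e[0]])
    # shaft centre line refined: points on the long leg
    leg=(t>-.045)&(t<.0); mid=c0+e*(t.min()+t.max())/2
    print(n,"cross ang",np.degrees(np.arctan2(e[1],e[0])),"len",t.ptp() if hasattr(t,'ptp') else np.ptp(t),"wid",np.ptp(s),"s mid",(s.min()+s.max())/2,"mid",mid,"slope",np.degrees(np.polyfit(t[leg],s[leg],1)[0]), "leg s",np.median(s[leg]))
```

```text
scene case axis 56.51877458116805 0.06805314361309246 [0.60729516 0.15670036]
scene cross ang 148.78440260225497 len 0.7497206278265095 wid 0.20988565602905637 s mid -0.05826625376455484 mid [ 0.71109981 -0.30228569] slope -62.18377372153365 leg s 0.01816471326830391
side case axis 58.04584563070067 0.06951555525558689 [0.60561424 0.15278703]
side cross ang -67.9025819001615 len 0.8639436935914856 wid 0.07418230772280807 s mid 0.00017915299382771296 mid [0.29200129 0.2019747 ] slope -3.908287114169613 leg s -0.0004828310712671784
```

Run:
```python
from m import *
B={"scene":(200,190,256,242),"side":(402,220,450,272)}
for n in B:
    im=dict(np.load(n+"0.npz"))
    W=cloud(im); hsv=cv2.cvtColor(im["pixels"],cv2.COLOR_BGR2HSV); a,b,c,d=B[n]
    m=np.zeros((480,640),bool); m[b:d,a:c]=1; m&=(hsv[...,1]>110)&(W[...,2]>.0125)&(W[...,2]<.024)&(im["depth"]>0)
    p=W[m][:,:2]; c0=p.mean(0); w,V=np.linalg.eigh(np.cov((p-c0).T)); e=V[:,1]
    t=(p-c0)@e
    if abs(t.min())<t.max(): e=-e;t=-t
    s=(p-c0)@np.array([-e[1],e[0]])
    leg=(t>-.055)&(t<.0)
    print(n,m.sum(),"cross ang",np.degrees(np.arctan2(e[1],e[0])),"len",np.ptp(t),"wid",np.ptp(s),"mid",c0+e*(t.min()+t.max())/2,"slope",np.degrees(np.polyfit(t[leg],s[leg],1)[0]), "leg s",np.median(s[leg]))
```

```text
scene 520 cross ang 112.98912731667288 len 0.12532489351765705 wid 0.0784262761274115 mid [ 0.43438973 -0.14138768] slope 0.22172400493197528 leg s 0.0005579538649145275
side 526 cross ang 113.92547955680949 len 0.12844666591929083 wid 0.07412432365064969 mid [ 0.43064852 -0.13855937] slope 1.3249315232450676 leg s -8.15205330373354e-05
```

```bash
python3 -m pendant '[{"jaw":1,"tx":29,"ty":42,"tz":-8,"az":99.3},{"jaw":1,"tx":29,"ty":42,"tz":-8,"az":99.3},{"jaw":1,"tx":29,"ty":42,"tz":-8,"az":99.3},{"jaw":1,"tx":29,"ty":42,"tz":-8,"az":99.3},{"jaw":1,"tx":29,"ty":42,"tz":-8,"az":99.3},{"jaw":1,"tx":29,"ty":42,"tz":-8,"az":99.3},{"jaw":1,"tx":29,"ty":42,"tz":-8,"az":99.3},{"jaw":1,"tx":29,"ty":42,"tz":-8,"az":99.3},{"jaw":1,"tx":29,"ty":42,"tz":-8,"az":99.3},{"jaw":1,"tx":29,"ty":42,"tz":-8,"az":99.3}]' 40
python3 - <<'E'
from rig import manip
import cv2
cv2.imwrite("pics/w1.png",manip.get_image("wrist")["pixels"])
s=manip.get_state();print(s["qpos"].round(2),s["qd"].round(2))
E
```

```text
[-1.44  0.28  1.51  0.    1.36 -0.12] [-0. -0. -0.  0.  0. -0.]invalid input at $[0]: expected keys jaw, tx, ty, tz, ax, ay, az
```

```bash
python3 -m pendant '[{"jaw":1,"tx":29,"ty":42,"tz":-8,"ax":0,"ay":0,"az":99.3},{"jaw":1,"tx":29,"ty":42,"tz":-8,"ax":0,"ay":0,"az":99.3},{"jaw":1,"tx":29,"ty":42,"tz":-8,"ax":0,"ay":0,"az":99.3},{"jaw":1,"tx":29,"ty":42,"tz":-8,"ax":0,"ay":0,"az":99.3},{"jaw":1,"tx":29,"ty":42,"tz":-8,"ax":0,"ay":0,"az":99.3},{"jaw":1,"tx":29,"ty":42,"tz":-8,"ax":0,"ay":0,"az":99.3},{"jaw":1,"tx":29,"ty":42,"tz":-8,"ax":0,"ay":0,"az":99.3},{"jaw":1,"tx":29,"ty":42,"tz":-8,"ax":0,"ay":0,"az":99.3},{"jaw":1,"tx":29,"ty":42,"tz":-8,"ax":0,"ay":0,"az":99.3},{"jaw":1,"tx":29,"ty":42,"tz":-8,"ax":0,"ay":0,"az":99.3}]' 40
python3 - <<'E'
from rig import manip
import cv2
cv2.imwrite("pics/w1.png",manip.get_image("wrist")["pixels"])
s=manip.get_state();print(s["qpos"].round(2),s["qd"].round(2))
E
```

```text
clock: 1.4
position: [0.4314, -0.1356, 0.1508]
ee_rot: [-0.001, 0.546, 0.838, 0.0]
contact_force: [0.1, -0.4, -0.2]
width: 0.0854
gripper_force: 0.0
[-0.46  0.16  1.88  0.    1.11 -0.88] [-0.03 -0.   -0.   -0.    0.    0.08]
```

View pics/w1.png

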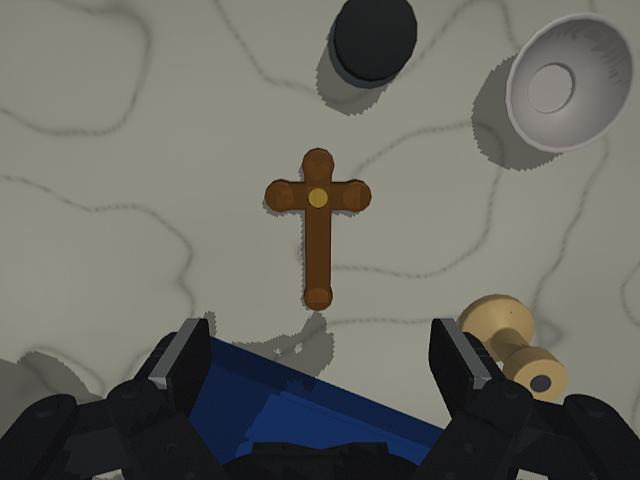

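The wrist view shows the cross upright at column 318, centred between the fingers (208 to 432), so the alignment is good. Descending.

```bash
python3 -m pendant '[{"jaw":1,"tx":0,"ty":0,"tz":-5,"ax":0,"ay":0,"az":0},{"jaw":1,"tx":0,"ty":0,"tz":-10,"ax":0,"ay":0,"az":0},{"jaw":1,"tx":0,"ty":0,"tz":-13,"ax":0,"ay":0,"az":0},{"jaw":1,"tx":0,"ty":0,"tz":-14.7,"ax":0,"ay":0,"az":0},{"jaw":0,"tx":0,"ty":0,"tz":-14.7,"ax":0,"ay":0,"az":0},{"jaw":-1,"tx":0,"ty":0,"tz":-14.7,"ax":0,"ay":0,"az":0},{"jaw":-1,"tx":0,"ty":0,"tz":-14.7,"ax":0,"ay":0,"az":0},{"jaw":-1,"tx":0,"ty":0,"tz":-14.7,"ax":0,"ay":0,"az":0},{"jaw":-1,"tx":0,"ty":0,"tz":-14.7,"ax":0,"ay":0,"az":0}]' 40
```

```text
clock: 2.58
position: [0.4316, -0.1379, 0.0053]
ee_rot: [0.001, 0.548, 0.836, 0.0]
contact_force: [-0.8, -0.3, 5.9]
width: 0.0185
gripper_force: 39.5
```

```bash
python3 -m pendant '[{"jaw":-1,"tx":0,"ty":0,"tz":3,"ax":0,"ay":0,"az":0},{"jaw":-1,"tx":0,"ty":0,"tz":8,"ax":0,"ay":0,"az":0},{"jaw":-1,"tx":0,"ty":3,"tz":13,"ax":0,"ay":0,"az":0},{"jaw":-1,"tx":0.3,"ty":8,"tz":15,"ax":0,"ay":0,"az":-5},{"jaw":-1,"tx":0.4,"ty":14,"tz":15,"ax":0,"ay":0,"az":-8},{"jaw":-1,"tx":0.6,"ty":20,"tz":15,"ax":0,"ay":0,"az":-12},{"jaw":-1,"tx":0.7,"ty":26,"tz":15,"ax":0,"ay":0,"az":-15},{"jaw":-1,"tx":0.9,"ty":32,"tz":15,"ax":0,"ay":0,"az":-18},{"jaw":-1,"tx":0.9,"ty":38,"tz":15,"ax":0,"ay":0,"az":-21},{"jaw":-1,"tx":0.9,"ty":43,"tz":15,"ax":0,"ay":0,"az":-23.5}]' 40
python3 -m pendant '[{"jaw":-1,"tx":0,"ty":5,"tz":0,"ax":0,"ay":0,"az":0},{"jaw":-1,"tx":0,"ty":8.5,"tz":0,"ax":0,"ay":0,"az":0},{"jaw":-1,"tx":0,"ty":9.8,"tz":0,"ax":0,"ay":0,"az":0},{"jaw":-1,"tx":0,"ty":9.8,"tz":-3,"ax":0,"ay":0,"az":0},{"jaw":-1,"tx":0,"ty":9.8,"tz":-7,"ax":0,"ay":0,"az":0}]' 40
python3 - <<'E'
from rig import manip
import cv2
cv2.imwrite("pics/w2.png",manip.get_image("wrist")["pixels"])
E
```

```text
clock: 3.82
position: [0.439, 0.2946, 0.1539]
ee_rot: [-0.0, 0.707, 0.707, -0.0]
contact_force: [0.2, -1.1, -3.9]
width: 0.0187
gripper_force: 40.6
clock: 4.45
position: [0.4404, 0.3902, 0.0843]
ee_rot: [0.001, 0.707, 0.707, 0.001]
contact_force: [-0.3, -0.1, -2.8]
width: 0.0186
gripper_force: 40.6
```

View pics/w2.png

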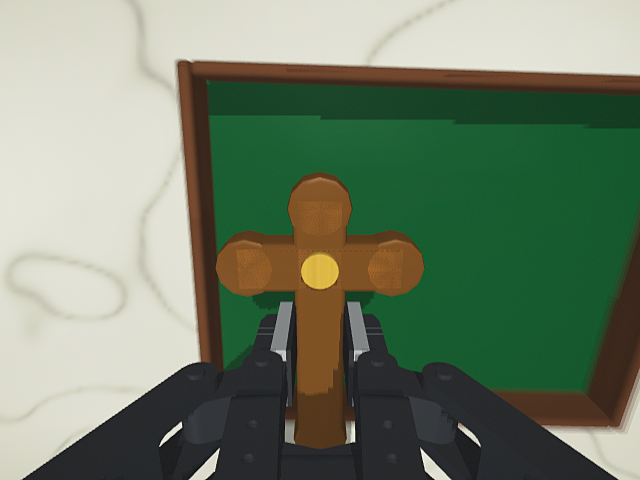

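The wrist view shows the cross held level, with its arms spanning columns 216 to 424 inside the tray, whose left wall is near column 205. I'll shift 8 mm away from that wall and lower.

```bash
python3 -m pendant '[{"jaw":-1,"tx":0.8,"ty":0,"tz":-2.5,"ax":0,"ay":0,"az":0},{"jaw":-1,"tx":0.8,"ty":0,"tz":-5,"ax":0,"ay":0,"az":0},{"jaw":-1,"tx":0.8,"ty":0,"tz":-6.4,"ax":0,"ay":0,"az":0},{"jaw":-1,"tx":0.8,"ty":0,"tz":-6.9,"ax":0,"ay":0,"az":0},{"jaw":-1,"tx":0.8,"ty":0,"tz":-7.2,"ax":0,"ay":0,"az":0},{"jaw":-1,"tx":0.8,"ty":0,"tz":-7.2,"ax":0,"ay":0,"az":0}]' 40
```

```text
clock: 5.25
position: [0.4484, 0.3908, 0.013]
ee_rot: [0.0, 0.707, 0.707, 0.001]
contact_force: [-0.0, -0.8, -3.2]
width: 0.0182
gripper_force: 40.6
```

```bash
python3 -m pendant '[{"jaw":-1,"tx":0,"ty":0,"tz":-0.1,"ax":0,"ay":0,"az":0},{"jaw":-1,"tx":0,"ty":0,"tz":-0.2,"ax":0,"ay":0,"az":0},{"jaw":-1,"tx":0,"ty":0,"tz":-0.2,"ax":0,"ay":0,"az":0}]' 40
```

```text
clock: 5.62
position: [0.4483, 0.3908, 0.0114]
ee_rot: [0.0, 0.707, 0.707, 0.001]
contact_force: [-0.8, -1.4, 5.6]
width: 0.0187
gripper_force: 41.5
```

```bash
python3 -m pendant '[{"jaw":-0.3,"tx":0,"ty":0,"tz":0,"ax":0,"ay":0,"az":0},{"jaw":0,"tx":0,"ty":0,"tz":0,"ax":0,"ay":0,"az":0},{"jaw":0,"tx":0,"ty":0,"tz":0,"ax":0,"ay":0,"az":0},{"jaw":0,"tx":0,"ty":0,"tz":4,"ax":0,"ay":0,"az":0},{"jaw":0,"tx":0,"ty":0,"tz":9,"ax":0,"ay":0,"az":0},{"jaw":1,"tx":0,"ty":-3,"tz":13,"ax":0,"ay":0,"az":-5},{"jaw":1,"tx":4,"ty":-8,"tz":14,"ax":0,"ay":0,"az":-14},{"jaw":1,"tx":8,"ty":-13,"tz":14,"ax":0,"ay":0,"az":-22},{"jaw":1,"tx":12,"ty":-18,"tz":14,"ax":0,"ay":0,"az":-30},{"jaw":1,"tx":15.7,"ty":-23.5,"tz":14,"ax":0,"ay":0,"az":-32.7}]' 30
python3 -m pendant '[{"jaw":1,"tx":0,"ty":0,"tz":0,"ax":0,"ay":0,"az":0},{"jaw":1,"tx":0,"ty":0,"tz":0,"ax":0,"ay":0,"az":0}]' 30
python3 - <<'E'
from rig import manip
import cv2
cv2.imwrite("pics/w3.png",manip.get_image("wrist")["pixels"])
E
```

```text
clock: 6.88
position: [0.6012, 0.1616, 0.1504]
ee_rot: [0.0, 0.878, 0.479, 0.0]
contact_force: [0.1, 0.7, -0.4]
width: 0.0852
gripper_force: 0.0
clock: 7.12
position: [0.5994, 0.163, 0.1499]
ee_rot: [-0.001, 0.878, 0.479, -0.0]
contact_force: [0.3, 0.8, 1.0]
width: 0.0854
gripper_force: 0.0
```

View pics/w3.png

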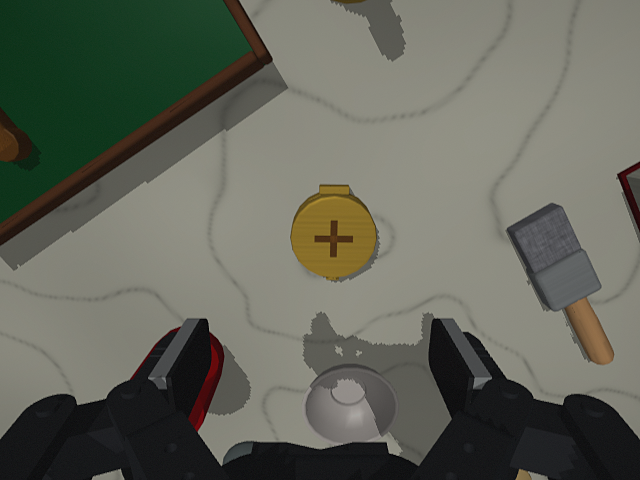

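The wrist view shows the case at (334,238), 14 px right of the centre line, which matches the 6/−8 mm shortfall in the measured pose. The lug points straight up the image, so the turn is right. Correcting and descending.

```bash
python3 -m pendant '[{"jaw":1,"tx":0.6,"ty":-0.8,"tz":-4,"ax":0,"ay":0,"az":0},{"jaw":1,"tx":0.6,"ty":-0.8,"tz":-9,"ax":0,"ay":0,"az":0},{"jaw":1,"tx":0.6,"ty":-0.8,"tz":-12.5,"ax":0,"ay":0,"az":0},{"jaw":1,"tx":0.6,"ty":-0.8,"tz":-14.6,"ax":0,"ay":0,"az":0},{"jaw":1,"tx":0.6,"ty":-0.8,"tz":-14.6,"ax":0,"ay":0,"az":0},{"jaw":0,"tx":0.6,"ty":-0.8,"tz":-14.6,"ax":0,"ay":0,"az":0},{"jaw":0,"tx":0.6,"ty":-0.8,"tz":-14.6,"ax":0,"ay":0,"az":0},{"jaw":-1,"tx":0.6,"ty":-0.8,"tz":-14.6,"ax":0,"ay":0,"az":0},{"jaw":-1,"tx":0.6,"ty":-0.8,"tz":-14.6,"ax":0,"ay":0,"az":0}]' 40
```

```text
clock: 8.3
position: [0.607, 0.1558, 0.0062]
ee_rot: [0.0, 0.878, 0.479, 0.002]
contact_force: [-1.2, 2.2, 5.7]
width: 0.0627
gripper_force: 44.8
```

```bash
python3 -m pendant '[{"jaw":-1,"tx":0,"ty":0,"tz":3,"ax":0,"ay":0,"az":0},{"jaw":-1,"tx":0,"ty":0,"tz":8,"ax":0,"ay":0,"az":0},{"jaw":-1,"tx":-0.5,"ty":3,"tz":11,"ax":0,"ay":0,"az":0},{"jaw":-1,"tx":-1.2,"ty":8,"tz":11,"ax":0,"ay":0,"az":0},{"jaw":-1,"tx":-2,"ty":13,"tz":11,"ax":0,"ay":0,"az":0},{"jaw":-1,"tx":-2.8,"ty":18,"tz":11,"ax":0,"ay":0,"az":0},{"jaw":-1,"tx":-3.6,"ty":22,"tz":11,"ax":0,"ay":0,"az":0},{"jaw":-1,"tx":-3.6,"ty":23.2,"tz":10,"ax":0,"ay":0,"az":0},{"jaw":-1,"tx":-3.6,"ty":23.2,"tz":7,"ax":0,"ay":0,"az":0},{"jaw":-1,"tx":-3.6,"ty":23.2,"tz":4,"ax":0,"ay":0,"az":0}]' 40
python3 -m pendant '[{"jaw":-1,"tx":0,"ty":0,"tz":-1.5,"ax":0,"ay":0,"az":0},{"jaw":-1,"tx":0,"ty":0,"tz":-2.6,"ax":0,"ay":0,"az":0},{"jaw":-1,"tx":0,"ty":0,"tz":-3,"ax":0,"ay":0,"az":0},{"jaw":-1,"tx":0,"ty":0,"tz":-3,"ax":0,"ay":0,"az":0}]' 40
```

```text
clock: 9.55
position: [0.5698, 0.3862, 0.0431]
ee_rot: [0.001, 0.878, 0.48, -0.0]
contact_force: [-0.4, -0.5, -3.6]
width: 0.062
gripper_force: 45.2
clock: 10.05
position: [0.5704, 0.3871, 0.0148]
ee_rot: [0.0, 0.878, 0.479, 0.001]
contact_force: [-0.1, -1.0, -2.4]
width: 0.0622
gripper_force: 45.2
```

```bash
python3 -m pendant '[{"jaw":-1,"tx":0,"ty":0,"tz":-0.15,"ax":0,"ay":0,"az":0},{"jaw":-1,"tx":0,"ty":0,"tz":-0.28,"ax":0,"ay":0,"az":0},{"jaw":-1,"tx":0,"ty":0,"tz":-0.32,"ax":0,"ay":0,"az":0},{"jaw":-1,"tx":0,"ty":0,"tz":-0.32,"ax":0,"ay":0,"az":0}]' 40
```

```text
clock: 10.55
position: [0.5702, 0.3873, 0.0122]
ee_rot: [0.0, 0.878, 0.479, 0.001]
contact_force: [-1.2, -1.1, 4.4]
width: 0.0625
gripper_force: 45.6
```

```bash
python3 -m pendant '[{"jaw":0.7,"tx":0,"ty":0,"tz":0,"ax":0,"ay":0,"az":0},{"jaw":0.9,"tx":0,"ty":0,"tz":0,"ax":0,"ay":0,"az":0},{"jaw":0.9,"tx":0,"ty":0,"tz":0,"ax":0,"ay":0,"az":0},{"jaw":0.9,"tx":0,"ty":0,"tz":3,"ax":0,"ay":0,"az":0},{"jaw":0.9,"tx":0,"ty":0,"tz":8,"ax":0,"ay":0,"az":0},{"jaw":1,"tx":-1.5,"ty":-3,"tz":13,"ax":0,"ay":0,"az":0},{"jaw":1,"tx":-4,"ty":-8,"tz":14,"ax":0,"ay":0,"az":0},{"jaw":1,"tx":-6.5,"ty":-13,"tz":14,"ax":0,"ay":0,"az":0},{"jaw":1,"tx":-9,"ty":-18,"tz":14,"ax":0,"ay":0,"az":0},{"jaw":1,"tx":-11.5,"ty":-23,"tz":14,"ax":0,"ay":0,"az":0}]' 30
python3 -m pendant '[{"jaw":1,"tx":-1.6,"ty":-3.2,"tz":0,"ax":0,"ay":0,"az":0},{"jaw":1,"tx":-1.6,"ty":-3.2,"tz":0,"ax":0,"ay":0,"az":0},{"jaw":1,"tx":-1.6,"ty":-3.2,"tz":0,"ax":0,"ay":0,"az":0}]' 30
python3 - <<'E'
from rig import manip
import cv2
cv2.imwrite("pics/w4.png",manip.get_image("wrist")["pixels"])
E
```

```text
clock: 11.8
position: [0.454, 0.1556, 0.1512]
ee_rot: [0.0, 0.877, 0.48, 0.0]
contact_force: [0.6, 0.0, -0.9]
width: 0.0854
gripper_force: 0.0
clock: 12.18
position: [0.4397, 0.1254, 0.1514]
ee_rot: [0.0, 0.878, 0.479, 0.001]
contact_force: [0.2, 0.3, 0.4]
width: 0.0854
gripper_force: 0.0
```

View pics/w4.png

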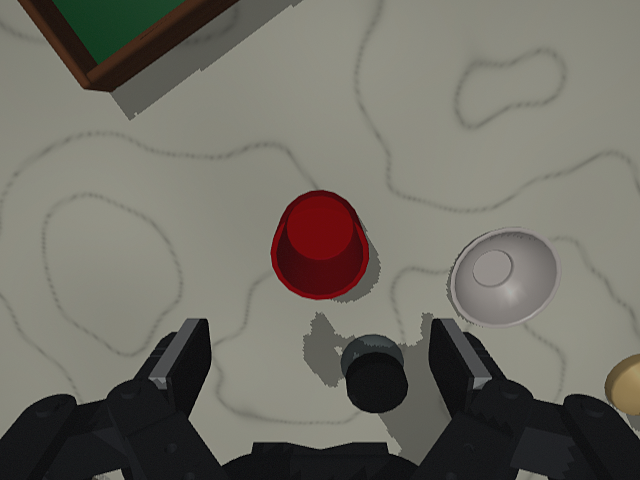

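The wrist view shows the votive at (320,245), centred between the fingers, with the jar and bowl clear of the finger line. Descending to TCP z of about 22 mm.

```bash
python3 -m pendant '[{"jaw":1,"tx":0,"ty":0,"tz":-3,"ax":0,"ay":0,"az":0},{"jaw":1,"tx":0,"ty":0,"tz":-7,"ax":0,"ay":0,"az":0},{"jaw":1,"tx":0,"ty":0,"tz":-11,"ax":0,"ay":0,"az":0},{"jaw":1,"tx":0,"ty":0,"tz":-12.9,"ax":0,"ay":0,"az":0},{"jaw":1,"tx":0,"ty":0,"tz":-12.9,"ax":0,"ay":0,"az":0},{"jaw":0,"tx":0,"ty":0,"tz":-12.9,"ax":0,"ay":0,"az":0},{"jaw":-1,"tx":0,"ty":0,"tz":-12.9,"ax":0,"ay":0,"az":0},{"jaw":-1,"tx":0,"ty":0,"tz":-12.9,"ax":0,"ay":0,"az":0},{"jaw":-1,"tx":0,"ty":0,"tz":-12.9,"ax":0,"ay":0,"az":0}]' 30
```

```text
clock: 13.35
position: [0.4401, 0.1256, 0.0232]
ee_rot: [0.0, 0.878, 0.479, 0.002]
contact_force: [-0.1, 2.4, 7.3]
width: 0.0623
gripper_force: 33.8
```

```bash
python3 -m pendant '[{"jaw":-1,"tx":0,"ty":0,"tz":2,"ax":0,"ay":0,"az":0},{"jaw":-1,"tx":0,"ty":0,"tz":6,"ax":0,"ay":0,"az":0},{"jaw":-1,"tx":0,"ty":-1,"tz":10,"ax":0,"ay":0,"az":0},{"jaw":-1,"tx":0,"ty":-4,"tz":12,"ax":0,"ay":0,"az":0},{"jaw":-1,"tx":0,"ty":-9,"tz":12,"ax":0,"ay":0,"az":0},{"jaw":-1,"tx":0,"ty":-14,"tz":12,"ax":0,"ay":0,"az":0},{"jaw":-1,"tx":0,"ty":-19,"tz":12,"ax":0,"ay":0,"az":0},{"jaw":-1,"tx":0.5,"ty":-24,"tz":12,"ax":0,"ay":0,"az":0},{"jaw":-1,"tx":0.5,"ty":-29,"tz":12,"ax":0,"ay":0,"az":0},{"jaw":-1,"tx":0.5,"ty":-34,"tz":12,"ax":0,"ay":0,"az":0}]' 30
python3 -m pendant '[{"jaw":-1,"tx":0.5,"ty":-5,"tz":0,"ax":0,"ay":0,"az":0},{"jaw":-1,"tx":0.5,"ty":-10,"tz":0,"ax":0,"ay":0,"az":0},{"jaw":-1,"tx":0.5,"ty":-14,"tz":0,"ax":0,"ay":0,"az":0},{"jaw":-1,"tx":0.5,"ty":-15.8,"tz":0,"ax":0,"ay":0,"az":0},{"jaw":-1,"tx":0.5,"ty":-15.8,"tz":-2,"ax":0,"ay":0,"az":0},{"jaw":-1,"tx":0.5,"ty":-15.8,"tz":-5,"ax":0,"ay":0,"az":0},{"jaw":-1,"tx":0.5,"ty":-15.8,"tz":-8,"ax":0,"ay":0,"az":0},{"jaw":-1,"tx":0.5,"ty":-15.8,"tz":-10,"ax":0,"ay":0,"az":0},{"jaw":-1,"tx":0.5,"ty":-15.8,"tz":-10.7,"ax":0,"ay":0,"az":0},{"jaw":-1,"tx":0.5,"ty":-15.8,"tz":-10.7,"ax":0,"ay":0,"az":0}]' 30
```

```text
clock: 14.6
position: [0.443, -0.2165, 0.1417]
ee_rot: [-0.0, 0.878, 0.479, -0.0]
contact_force: [1.1, 0.4, -2.4]
width: 0.0625
gripper_force: 34.2
clock: 15.85
position: [0.4487, -0.3723, 0.035]
ee_rot: [-0.001, 0.877, 0.48, -0.0]
contact_force: [-0.2, 1.5, -2.1]
width: 0.0625
gripper_force: 34.2
```

Contact is expected at about 0.029.

```bash
python3 -m pendant '[{"jaw":-1,"tx":0,"ty":0,"tz":-0.3,"ax":0,"ay":0,"az":0},{"jaw":-1,"tx":0,"ty":0,"tz":-0.5,"ax":0,"ay":0,"az":0},{"jaw":-1,"tx":0,"ty":0,"tz":-0.65,"ax":0,"ay":0,"az":0},{"jaw":-1,"tx":0,"ty":0,"tz":-0.65,"ax":0,"ay":0,"az":0}]' 30
```

```text
clock: 16.35
position: [0.449, -0.3732, 0.0293]
ee_rot: [0.0, 0.878, 0.479, 0.0]
contact_force: [-1.0, 0.6, 1.5]
width: 0.0624
gripper_force: 34.5
```

```bash
python3 -m pendant '[{"jaw":0.7,"tx":0,"ty":0,"tz":0,"ax":0,"ay":0,"az":0},{"jaw":1,"tx":0,"ty":0,"tz":0,"ax":0,"ay":0,"az":0},{"jaw":1,"tx":0,"ty":0,"tz":0,"ax":0,"ay":0,"az":0},{"jaw":1,"tx":0,"ty":0,"tz":3,"ax":0,"ay":0,"az":0},{"jaw":1,"tx":0,"ty":0,"tz":8,"ax":0,"ay":0,"az":0},{"jaw":1,"tx":0,"ty":0,"tz":12.1,"ax":0,"ay":0,"az":0},{"jaw":1,"tx":3,"ty":4,"tz":12.1,"ax":0,"ay":0,"az":0},{"jaw":1,"tx":6,"ty":8,"tz":12.1,"ax":0,"ay":0,"az":0},{"jaw":1,"tx":9,"ty":12,"tz":12.1,"ax":0,"ay":0,"az":0},{"jaw":1,"tx":12,"ty":16,"tz":12.1,"ax":0,"ay":0,"az":0}]' 30
python3 -m pendant '[{"jaw":1,"tx":3.6,"ty":5.6,"tz":0,"ax":0,"ay":0,"az":0},{"jaw":1,"tx":3.6,"ty":5.6,"tz":0,"ax":0,"ay":0,"az":0},{"jaw":1,"tx":3.6,"ty":5.6,"tz":0,"ax":0,"ay":0,"az":0},{"jaw":1,"tx":3.6,"ty":5.6,"tz":0,"ax":0,"ay":0,"az":0}]' 30
python3 - <<'E'
from rig import manip
import cv2
cv2.imwrite("pics/w5.png",manip.get_image("wrist")["pixels"])
E
```

```text
clock: 17.6
position: [0.5697, -0.2117, 0.1497]
ee_rot: [0.0, 0.878, 0.479, 0.0]
contact_force: [1.3, -0.3, 0.1]
width: 0.0854
gripper_force: 0.0
clock: 18.1
position: [0.6041, -0.1582, 0.1495]
ee_rot: [0.0, 0.878, 0.479, -0.0]
contact_force: [-0.4, -0.2, -0.4]
width: 0.0851
gripper_force: 0.0
```

View pics/w5.png

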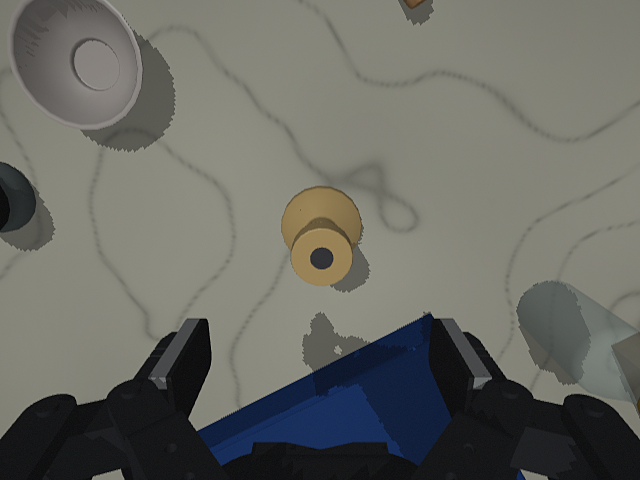

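The wrist view shows the taper holder's cup at (321,257), centred. I'll grip it on the cup (z 60 to 76), because the 28 mm waist is shorter than the pads.

```bash
python3 -m pendant '[{"jaw":1,"tx":0.1,"ty":0,"tz":-3,"ax":0,"ay":0,"az":0},{"jaw":1,"tx":0.1,"ty":0,"tz":-7,"ax":0,"ay":0,"az":0},{"jaw":1,"tx":0.1,"ty":0,"tz":-9.7,"ax":0,"ay":0,"az":0},{"jaw":1,"tx":0.1,"ty":0,"tz":-9.7,"ax":0,"ay":0,"az":0},{"jaw":0.3,"tx":0.1,"ty":0,"tz":-9.7,"ax":0,"ay":0,"az":0},{"jaw":0,"tx":0.1,"ty":0,"tz":-9.7,"ax":0,"ay":0,"az":0},{"jaw":-0.3,"tx":0.1,"ty":0,"tz":-9.7,"ax":0,"ay":0,"az":0},{"jaw":-1,"tx":0.1,"ty":0,"tz":-9.7,"ax":0,"ay":0,"az":0},{"jaw":-1,"tx":0.1,"ty":0,"tz":-9.7,"ax":0,"ay":0,"az":0},{"jaw":-1,"tx":0.1,"ty":0,"tz":-9.7,"ax":0,"ay":0,"az":0}]' 30
```

```text
clock: 19.4
position: [0.6066, -0.1572, 0.0542]
ee_rot: [0.001, 0.877, 0.48, 0.001]
contact_force: [-0.9, -0.2, 6.1]
width: 0.0367
gripper_force: 29.9
```

```bash
python3 -m pendant '[{"jaw":-1,"tx":0,"ty":0,"tz":2,"ax":0,"ay":0,"az":0},{"jaw":-1,"tx":0,"ty":0,"tz":6,"ax":0,"ay":0,"az":0},{"jaw":-1,"tx":0,"ty":-1,"tz":9,"ax":0,"ay":0,"az":0},{"jaw":-1,"tx":-1,"ty":-4,"tz":10,"ax":0,"ay":0,"az":0},{"jaw":-1,"tx":-2,"ty":-8,"tz":10,"ax":0,"ay":0,"az":0},{"jaw":-1,"tx":-3,"ty":-13,"tz":10,"ax":0,"ay":0,"az":0},{"jaw":-1,"tx":-4,"ty":-18,"tz":10,"ax":0,"ay":0,"az":0},{"jaw":-1,"tx":-5.1,"ty":-21,"tz":10,"ax":0,"ay":0,"az":0},{"jaw":-1,"tx":-5.1,"ty":-21.6,"tz":9,"ax":0,"ay":0,"az":0},{"jaw":-1,"tx":-5.1,"ty":-21.6,"tz":6,"ax":0,"ay":0,"az":0}]' 30
python3 -m pendant '[{"jaw":-1,"tx":0,"ty":0,"tz":-2,"ax":0,"ay":0,"az":0},{"jaw":-1,"tx":0,"ty":0,"tz":-4,"ax":0,"ay":0,"az":0},{"jaw":-1,"tx":0,"ty":0,"tz":-4.9,"ax":0,"ay":0,"az":0},{"jaw":-1,"tx":0,"ty":0,"tz":-4.9,"ax":0,"ay":0,"az":0}]' 30
python3 - <<'E'
from rig import manip
import cv2
for n in("scene","side"): cv2.imwrite(f"pics/{n}5.png",manip.get_image(n)["pixels"])
E
```

```text
clock: 20.65
position: [0.556, -0.3736, 0.1133]
ee_rot: [0.002, 0.878, 0.479, 0.001]
contact_force: [0.2, 0.8, -2.1]
width: 0.0367
gripper_force: 30.6
clock: 21.15
position: [0.5548, -0.3718, 0.0627]
ee_rot: [-0.001, 0.877, 0.48, -0.0]
contact_force: [1.2, 0.3, -0.8]
width: 0.0367
gripper_force: 30.6
```

View pics/scene5.png

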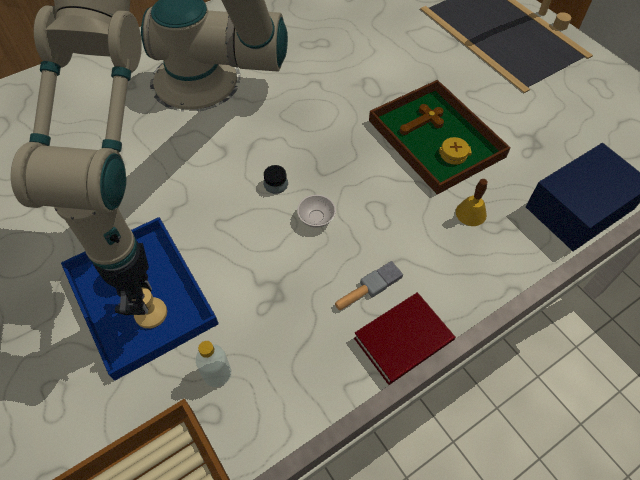

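The scene view shows the cross at (425,120) and the case at (455,150), both flat in the green tray. The taper holder is upright at (150,312), just above the blue floor. Lowering the last few millimetres.

```bash
python3 -m pendant '[{"jaw":-1,"tx":0,"ty":0,"tz":-0.15,"ax":0,"ay":0,"az":0},{"jaw":-1,"tx":0,"ty":0,"tz":-0.3,"ax":0,"ay":0,"az":0},{"jaw":-1,"tx":0,"ty":0,"tz":-0.3,"ax":0,"ay":0,"az":0}]' 30
```

```text
clock: 21.62
position: [0.5549, -0.373, 0.0608]
ee_rot: [0.0, 0.878, 0.479, 0.0]
contact_force: [0.1, -0.9, -1.4]
width: 0.0364
gripper_force: 30.6
```

```bash
python3 -m pendant '[{"jaw":-1,"tx":0,"ty":0,"tz":-0.08,"ax":0,"ay":0,"az":0},{"jaw":-1,"tx":0,"ty":0,"tz":-0.15,"ax":0,"ay":0,"az":0},{"jaw":-1,"tx":0,"ty":0,"tz":-0.15,"ax":0,"ay":0,"az":0}]' 30
```

```text
clock: 22.0
position: [0.5549, -0.3731, 0.0603]
ee_rot: [0.0, 0.878, 0.479, 0.0]
contact_force: [-1.2, 1.7, 4.3]
width: 0.0368
gripper_force: 31.1
```

Contact is made. I'll release, raise the arm and swing it aside for a check.

```bash
python3 -m pendant '[{"jaw":0.2,"tx":0,"ty":0,"tz":0,"ax":0,"ay":0,"az":0},{"jaw":0.6,"tx":0,"ty":0,"tz":0,"ax":0,"ay":0,"az":0},{"jaw":0.6,"tx":0,"ty":0,"tz":0,"ax":0,"ay":0,"az":0},{"jaw":0.6,"tx":0,"ty":0,"tz":3,"ax":0,"ay":0,"az":0},{"jaw":0.6,"tx":0,"ty":0,"tz":8,"ax":0,"ay":0,"az":0},{"jaw":0.6,"tx":0,"ty":0,"tz":14,"ax":0,"ay":0,"az":0},{"jaw":0.6,"tx":-5,"ty":4,"tz":18,"ax":0,"ay":0,"az":0},{"jaw":0.6,"tx":-10,"ty":9,"tz":18,"ax":0,"ay":0,"az":0},{"jaw":0.6,"tx":-15,"ty":14,"tz":18,"ax":0,"ay":0,"az":0},{"jaw":0.6,"tx":-19,"ty":19,"tz":18,"ax":0,"ay":0,"az":0}]' 30
python3 -m pendant '[{"jaw":0.6,"tx":0,"ty":8,"tz":0,"ax":0,"ay":0,"az":0},{"jaw":0.6,"tx":0,"ty":8,"tz":0,"ax":0,"ay":0,"az":0},{"jaw":0.6,"tx":0,"ty":8,"tz":0,"ax":0,"ay":0,"az":0},{"jaw":0.6,"tx":0,"ty":8,"tz":0,"ax":0,"ay":0,"az":0}]' 30
python3 - <<'E'
from rig import manip
from m import *
for n in("scene",):
    im=manip.get_image(n); cv2.imwrite(f"pics/{n}6.png",im["pixels"])
E
```

```text
clock: 23.25
position: [0.3823, -0.2037, 0.239]
ee_rot: [0.0, 0.878, 0.479, 0.0]
contact_force: [-0.0, 0.4, 0.4]
width: 0.0683
gripper_force: 0.0
clock: 23.75
position: [0.3842, -0.1258, 0.2391]
ee_rot: [0.001, 0.878, 0.479, -0.0]
contact_force: [0.5, -0.7, 0.5]
width: 0.0685
gripper_force: 0.0
```

View pics/scene6.png

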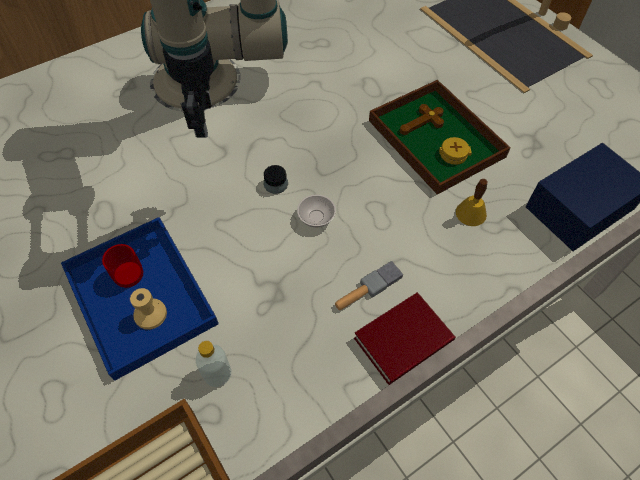

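The final view shows the votive (122,265) and taper holder (150,308) upright in the blue tray. The cross and case lie flat in the green tray, and the bystanders haven't moved.

```bash
python3 -c "
from rig import manip
print(manip.sign_off())"
```

```text
the job is handed in; nothing more can be done
None
```

The cross and lunette case are lying flat in the green-floored tray, the votive and taper holder are standing upright in the blue tray, nothing else on the counter moved in the final picture, and the job was handed in at about 24 s of the 72 s limit.

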